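Stroke the grille blades over to 45 degrees

ROBOT

A 6-joint arm with a two-finger parallel gripper is mounted at the origin on the work surface. World frame = base frame: x ahead of the robot, y to its left, z up, the work surface at z = 0. Lengths are in m, angles in degrees, forces in N, time in s.
With the tool pointing down it reaches from about 0.25 to 0.725 m from the base axis. Payload 9.7 kg.
Tool frame: the origin (TCP) lies at the very end of the fingers, on their centre line; the grasp point (between the pads) lies 19 mm behind it; z points along the fingers, y is the direction in which the jaws open and shut (so a half turn about z gives the same grasp; the last joint's range is limited). The gripper opens to 85 mm and grips with 20 to 120 N. Pads are 22 mm wide; open, the fingers measure 114 mm over their backs; the gripper's body (76 mm by 85 mm) begins 54 mm behind the grasp point. The pads swing forward as they close: fully open they stand 13 mm farther back than shut.
Start: joints at [76.203, 4.979, 10.078, 95.1, 0, 90], TCP at [0.131, 0.534, 0.231] pointing down, gripper open.
Joint ranges: [-179.16, 179.16], [-48.56, 103.87], [-65.8, 70.77], [-126.05, 130.52], [-82.76, 87.17], [-180, 180]. Speed limits (degrees/s): [127.2, 127.2, 147.25, 180, 180, 180].

INTERFACE

Orientations are given as [roll, pitch, yaw] about the fixed x, y, z axes, in that order (R = Rz(yaw) Ry(pitch) Rx(roll)).
In Python, from workcell import bot, camera, ticket gives the robot as it stands.
- The arm moves only by the shell command python3 -m jog 'ROWS' [FORCE]. ROWS is a JSON object of lists of equal length, an entry for each row: "turn": the turn, a rotation vector about the world's x, y, z each as a share of 8 degrees, from -1 to 1, a list of three; "delta_pos": the shift along the world's x, y, z each as a share of 50 mm, from -1 to 1, a list of three; "hand": the opening, from -1 (shut) to 1 (fully open). A call has exactly 10 rows; each row shifts and turns the commanded pose from where the row before left it; what a row does not reach is not made up. A row lasts 1/10 s, in which the tool goes at most 50 mm and 8.59 degrees, less where a joint would pass 70% of its speed; a pose out of reach is approached as far as the arm can. A call with a number of a shift or a turn outside -1 to 1 is refused whole. A call with a gripper value outside its range is refused whole. The fingers move at their own pace and stop on an object; FORCE is the grip in N (left out, the last holds). Time passes only in rows, so rows that do not move let the fingers close, or fill a call up. It gives the time, the measured TCP pose, the force and the opening at its end, in the units of the state.
- bot.get_obs(): the state, without advancing time (a new reading comes with each control period).
- camera(name): name is "side" or "top"; returns a dict with "frame" (480x640x3 uint8, red, green, blue), "range_z" (480x640 float32, m along the optical axis (not along the pixel's ray), 0 where there is no reading), "fx", "fy", "cx", "cy" (pixels), "extrinsics" (4x4, takes a point from world to camera coordinates). Camera axes: x right, y up, looking along -z (the intrinsics and any distortion apply to the point x, -y, -z); pixel columns grow to the right and rows downward; lengths in m; the calibration is good to about 2 mm. A picture is of the moment at which its call begins.
- ticket.job_done(): hands the job in, once; it reports no verdict.
The state is a dict: "time": time; "q": joint angles; "qd": joint speeds; "joint_efforts": joint torques, N m; "ee_pos": TCP position; "tcp_rot": TCP orientation; "wrist_force": force on the tool from outside, world axes, zero at the start; "torque": the same for the moment, N m; "opening": finger opening in m.
Only numpy, scipy, OpenCV 4.12 (cv2) and the standard library are available. Lean on these libraries where they do the work, as an engineer would, in place of code of your own. Each camera call takes 0.05 s, during which the arm holds its last target.

TASK

The air grille lying on the bench has its blades pointing every which way. Run your closed fingertips lightly along the row of blades, from the plain end of the grille to the end with the black damper lever, so that all seven are left leaning about 45 degrees (within 15) towards the lever end. Do not lift the grille or shove it along the bench, and leave the damper lever and the things round about alone.

Things in the scene. Friction and masses are not known exactly. Their poses are not given: they have to be found in the camera images.
- grille: Adjustable air grille, loose (about 1 kg), lying face up. White face flange 330 mm (its y) by 190 mm (x), 25 mm wide, 4 mm thick, round an opening 280 mm (y) by 140 mm (x). Origin: centre of its underside on the bench; flange's upper face 60 mm above it. Seven white blades span the opening along x, in a row along y. The +y end carries the black damper lever; the -y end is plain.
- row_pivot (a point): Pivot line of the middle blade, 28 mm below the flange face. Pivots lie at the grille's y = -96, -64, -32, 0, 32, 64, 96 mm, leaving 44 mm to each end of the opening. Blades are 134 mm long, 4 mm thick at the rounded front edge, which is 26 mm from the pivot (upright: 2 mm below the flange face); rear edge 9 mm the other way. A dark damper lies below the blades.
- face_center (a point): Middle of the opening, level with the upper face of the flange
- plain_end (a point): Plain end (-y) of the opening, at its inner edge in the middle of the width, level with the flange face
- lever_end (a point): The other end (+y) of the opening, where the damper lever is, at its inner edge in the middle of the width, level with the flange face
- damper_lever (a joint): Slide of the damper lever along its slot in the +y flange (m, positive to the grille's +x, travel 18 mm either way); 0 at the start; it resists with 1.5 N
- lever_knob (a point): Top of the black damper lever, which stands 19 mm above the flange of the +y end, 40 mm to the +x side of the row's middle line
- tape_roll: Roll of aluminium tape lying flat, 100 mm across, 48 mm high, loose; origin centre of underside
- oil_bottle: Blue bottle with black cap, 60 mm across, 150 mm high, loose; origin centre of underside
- screwdriver: Orange-handled screwdriver lying along its x axis (blade to +x), about 200 mm long, loose; origin under its middle
- copper_tee: Copper pipe tee lying down, 64 mm run (its x), branch to its +y, sockets 32 mm across, loose; origin centre of underside
- blade1 (a joint): Lean of blade 1 of 7, counted from the plain end (rad): 0 upright, positive leaning towards the lever end; stops at 1.2 either way. Stiff pivot (0.025 N m, about 1 N at the front edge), so it stays where it is left; 45 degrees (0.79) brings its front edge to about 9 mm below the flange face. Starts between -0.4 and 0.25
- blade2 (a joint): Lean of blade 2 of 7, counted from the plain end (rad): 0 upright, positive leaning towards the lever end; stops at 1.2 either way. Stiff pivot (0.025 N m, about 1 N at the front edge), so it stays where it is left; 45 degrees (0.79) brings its front edge to about 9 mm below the flange face. Starts between -0.4 and 0.25
- blade3 (a joint): Lean of blade 3 of 7, counted from the plain end (rad): 0 upright, positive leaning towards the lever end; stops at 1.2 either way. Stiff pivot (0.025 N m, about 1 N at the front edge), so it stays where it is left; 45 degrees (0.79) brings its front edge to about 9 mm below the flange face. Starts between -0.4 and 0.25
- blade4 (a joint): Lean of blade 4 of 7, counted from the plain end (rad): 0 upright, positive leaning towards the lever end; stops at 1.2 either way. Stiff pivot (0.025 N m, about 1 N at the front edge), so it stays where it is left; 45 degrees (0.79) brings its front edge to about 9 mm below the flange face. Starts between -0.4 and 0.25
- blade5 (a joint): Lean of blade 5 of 7, counted from the plain end (rad): 0 upright, positive leaning towards the lever end; stops at 1.2 either way. Stiff pivot (0.025 N m, about 1 N at the front edge), so it stays where it is left; 45 degrees (0.79) brings its front edge to about 9 mm below the flange face. Starts between -0.4 and 0.25
- blade6 (a joint): Lean of blade 6 of 7, counted from the plain end (rad): 0 upright, positive leaning towards the lever end; stops at 1.2 either way. Stiff pivot (0.025 N m, about 1 N at the front edge), so it stays where it is left; 45 degrees (0.79) brings its front edge to about 9 mm below the flange face. Starts between -0.4 and 0.25
- blade7 (a joint): Lean of blade 7 of 7, counted from the plain end (rad): 0 upright, positive leaning towards the lever end; stops at 1.2 either way. Stiff pivot (0.025 N m, about 1 N at the front edge), so it stays where it is left; 45 degrees (0.79) brings its front edge to about 9 mm below the flange face. Starts between -0.4 and 0.25

How it is judged:
By the outcome, as a careful person would: the job done as asked, in the order asked, and still so for the second after the job is handed in, with the robot touching nothing.
It also fails if it takes over 40 s, if anything falls off the work surface, if the arm or the gripper's body presses on something with over 40 N, if the wrist force passes 120 N, or if a joint passes its speed limit or range.

## Working session

There is one attempt and no reset: what is moved stays moved. The work goes in short steps, Python scripts to look and compute and a shell command to move; the robot and the scene stay as the last step left them, time stands still between calls to the robot, and variables do not carry over. Pictures are saved under pics/ and viewed, and the job is handed in when it is done.

```bash
mkdir -p pics; ls; python3 - <<'E'
from workcell import bot,camera,ticket
import cv2,numpy as np
print(bot.get_obs())
for n in("top","side"):
    c=camera(n); cv2.imwrite(f"pics/{n}0.png",c["frame"][:,:,::-1]); print(n,c["fx"],c["fy"],c["cx"],c["cy"],c["extrinsics"].round(4).tolist(),[k for k in c])
    np.savez(f"{n}0.npz",**c)
E
```

```text
pics
{'time': 0.0, 'q': array([7.62031478e+01, 5.01137837e+00, 1.00330315e+01, 9.50992619e+01,
       6.59124282e-04, 9.00010827e+01]), 'qd': array([ 0.04950218,  0.0406792 , -0.02455067, -0.00777865, -0.02588258,
       -0.14943023]), 'joint_efforts': array([ 2.81024717e-03, -5.20389998e+01,  4.64803648e+01,  1.60668843e-02,
        1.78811970e-04, -7.78051970e-07]), 'ee_pos': array([0.13110471, 0.53390315, 0.23056766]), 'tcp_rot': array([-1.79922391e+02, -6.57657169e-04,  1.66202064e+02]), 'wrist_force': array([-0.41817091, -0.62453654,  0.05676922]), 'torque': array([ 0.01639435, -0.06048956,  0.01589523]), 'opening': 0.08524625271505616}
top 556.730660690963 556.730660690963 316.85149973143723 232.37656747204767 [[-0.0417, -0.9991, 0.0005, 0.0197], [0.979, -0.0408, 0.1998, -0.549], [-0.1996, 0.0088, 0.9798, -1.3099], [0.0, 0.0, 0.0, 1.0]] ['frame', 'range_z', 'fx', 'fy', 'cx', 'cy', 'extrinsics']
side 511.4445623701033 511.4445623701033 319.70687275910007 231.79912373964362 [[0.7965, -0.6046, 0.004, -0.4067], [0.3622, 0.4824, 0.7976, -0.2539], [-0.4841, -0.6338, 0.6032, -0.9047], [0.0, 0.0, 0.0, 1.0]] ['frame', 'range_z', 'fx', 'fy', 'cx', 'cy', 'extrinsics']
```

View pics/top0.png

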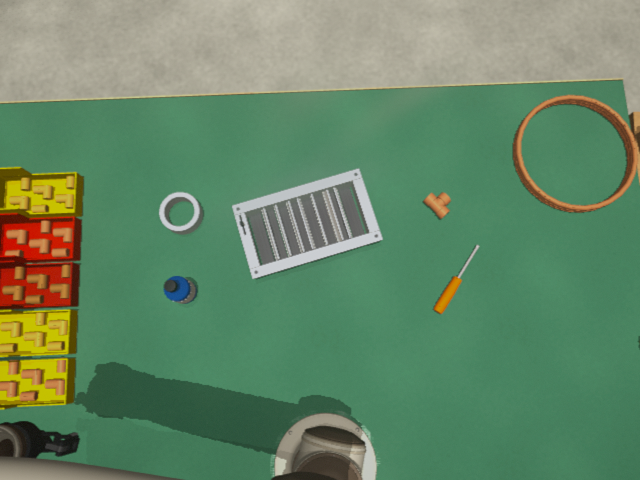

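View pics/side0.png

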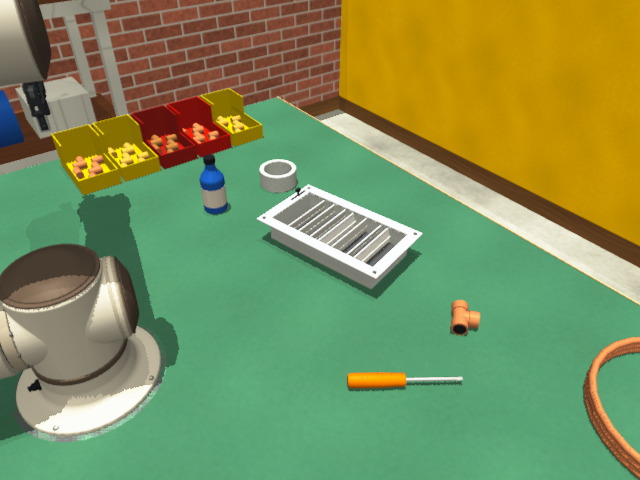

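The top view shows the grille with corners near (234,206), (358,170), (382,240) and (254,278). The lever is at its left end, around (243,223), which is world +y. The tape roll is at (180,213), the bottle at (178,289) and the tee at (437,205).

```bash
cat > h.py <<'E'
import numpy as np,cv2
def ray(c,u,v,z):
    E=np.array(c["extrinsics"]);R=E[:3,:3];t=E[:3,3];o=-R.T@t
    u=np.atleast_1d(u).astype(float);v=np.atleast_1d(v).astype(float)
    d=np.stack([(u-c["cx"])/c["fx"],-(v-c["cy"])/c["fy"],-np.ones_like(u)],1)@R
    return o+d*((z-o[2])/d[:,2])[:,None]
def proj(c,P):
    E=np.array(c["extrinsics"]);p=np.atleast_2d(P)@E[:3,:3].T+E[:3,3]
    return np.stack([c["cx"]+c["fx"]*p[:,0]/-p[:,2],c["cy"]-c["fy"]*p[:,1]/-p[:,2]],1)
def cloud(c):
    z=np.array(c["range_z"]);v,u=np.nonzero(z>0);z=z[v,u];E=np.array(c["extrinsics"])
    p=np.stack([(u-c["cx"])/c["fx"]*z,-(v-c["cy"])/c["fy"]*z,-z],1)
    return (p-E[:3,3])@E[:3,:3],u,v
def flange(c,box):
    P,u,v=cloud(c);rgb=np.array(c["frame"])[v,u].astype(int)
    m=(u>box[0])&(u<box[1])&(v>box[2])&(v<box[3])&(rgb.min(1)>140)&(P[:,2]>.05)&(P[:,2]<.07)
    img=np.zeros((480,640),np.uint8);img[v[m],u[m]]=255
    cs,_=cv2.findContours(img,cv2.RETR_EXTERNAL,cv2.CHAIN_APPROX_NONE);k=max(cs,key=cv2.contourArea)[:,0]
    W=ray(c,k[:,0],k[:,1],.06)
    r=cv2.minAreaRect((W[:,:2]*1000).astype(np.float32));return r,np.median(P[m][:,2]),cv2.boxPoints(r)
E
python3 - <<'E'
import numpy as np;from h import *
for n,b in(("top",(215,400,150,295)),("side",(245,435,175,300))):
    c=np.load(n+"0.npz");r,z,bx=flange(c,b);print(n,r,z,bx.round(1).tolist())
E
python3 - <<'E'
import cv2
a=cv2.imread('pics/top0.png')[160:290,220:400];cv2.imwrite('pics/topc.png',cv2.resize(a,None,fx=4.4,fy=4.4,interpolation=cv2.INTER_CUBIC))
a=cv2.imread('pics/side0.png')[175:295,250:430];cv2.imwrite('pics/sidec.png',cv2.resize(a,None,fx=4.4,fy=4.4,interpolation=cv2.INTER_CUBIC))
E
```

```text
top ((575.1134033203125, 22.143829345703125), (189.90077209472656, 328.5921630859375), 14.604013442993164) 0.05873134150145401 [[441.79998779296875, 157.1999969482422], [524.7000122070312, -160.8000030517578], [708.4000244140625, -112.9000015258789], [625.5999755859375, 205.10000610351562]]
side ((578.8082885742188, 23.28338623046875), (192.38697814941406, 332.3507385253906), 14.631278991699219) 0.06114168956075146 [[443.79998779296875, 159.8000030517578], [527.7000122070312, -161.8000030517578], [713.9000244140625, -113.19999694824219], [629.9000244140625, 208.39999389648438]]
```

View pics/topc.png

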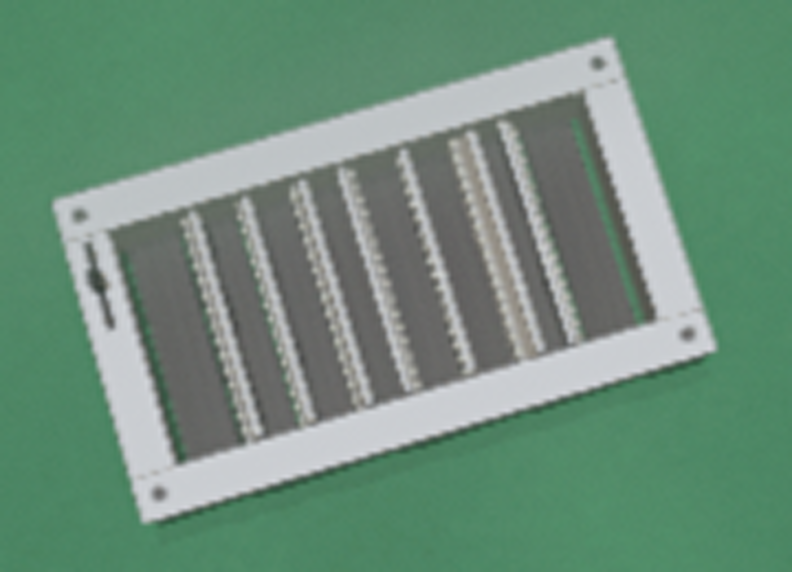

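View pics/sidec.png

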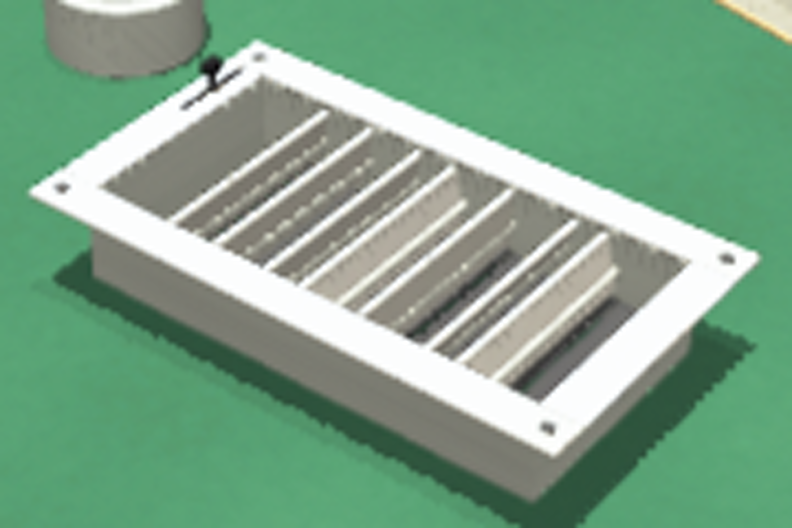

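The two views agree on the grille: centre about (0.577, 0.0225), row direction (-0.252, 0.968), which is a yaw of about 14.6°. The seven blades sit nearly upright with mixed leans. I'll carry the shut fingers at travel height to just above the plain-end gap (grille y ≈ -125 mm), with the 22 mm side of the pads along the row.

```bash
python3 -m jog '{"turn":[[0,0,-0.385],[0,0,-0.385],[0,0,-0.385],[0,0,-0.385],[0,0,-0.385],[0,0,-0.385],[0,0,-0.385],[0,0,-0.385],[0,0,-0.385],[0,0,-0.385]],"delta_pos":[[0.477,-0.632,0],[0.477,-0.632,0],[0.477,-0.632,0],[0.477,-0.632,0],[0.477,-0.632,0],[0.477,-0.632,0],[0.477,-0.632,0],[0.477,-0.632,0],[0.477,-0.632,0],[0.477,-0.632,0]],"hand":[-1,-1,-1,-1,-1,-1,-1,-1,-1,-1]}' 40
python3 -m jog '{"turn":[[0,0,-0.385],[0,0,-0.385],[0,0,-0.385],[0,0,-0.385],[0,0,-0.385],[0,0,-0.385],[0,0,-0.385],[0,0,-0.385],[0,0,-0.385],[0,0,-0.385]],"delta_pos":[[0.477,-0.632,0],[0.477,-0.632,0],[0.477,-0.632,0],[0.477,-0.632,0],[0.477,-0.632,0],[0.477,-0.632,0],[0.477,-0.632,0],[0.477,-0.632,0],[0.477,-0.632,0],[0.477,-0.632,0]],"hand":[-1,-1,-1,-1,-1,-1,-1,-1,-1,-1]}'
```

```text
time: 1.1
ee_pos: [0.3703, 0.2166, 0.2311]
tcp_rot: [-180.0, -0.0, 135.3]
wrist_force: [0.5, 0.5, 0.7]
opening: -0.0001
time: 2.1
ee_pos: [0.6088, -0.0994, 0.2308]
tcp_rot: [-180.0, -0.0, 104.5]
wrist_force: [0.4, 0.3, 0.4]
opening: -0.0001
```

```bash
python3 -m jog '{"turn":[[0,0,0],[0,0,0],[0,0,0],[0,0,0],[0,0,0],[0,0,0],[0,0,0],[0,0,0],[0,0,0],[0,0,0]],"delta_pos":[[0,0,-0.5],[0,0,-0.5],[0,0,-0.5],[0,0,-0.5],[0,0,-0.5],[0,0,-0.4],[0,0,-0.2],[0,0,0],[0,0,0],[0,0,0]],"hand":[-1,-1,-1,-1,-1,-1,-1,-1,-1,-1]}'
python3 - <<'E'
from workcell import bot,camera
import cv2,numpy as np
from h import *
o=bot.get_obs();print(o["ee_pos"],o["tcp_rot"])
t=o["ee_pos"];g=np.array([.577,.0225]);a=np.radians(14.6);ey=np.array([-np.sin(a),np.cos(a)]);ex=np.array([np.cos(a),np.sin(a)])
print("grille xy of tip",(t[:2]-g)@ex,(t[:2]-g)@ey)
for n,b in(("top",(290,400,160,250)),("side",(320,440,180,290))):
    c=camera(n);np.savez(n+"1.npz",**c);f=c["frame"].copy()[:,:,::-1].copy()
    p=proj(c,t)[0];print(n,p)
    f=f[b[2]:b[3],b[0]:b[1]];cv2.imwrite(f"pics/{n}1.png",cv2.resize(f,None,fx=5,fy=5,interpolation=cv2.INTER_CUBIC))
E
```

```text
time: 3.1
ee_pos: [0.6089, -0.098, 0.0777]
tcp_rot: [179.9, 0.0, 104.6]
wrist_force: [-0.1, 0.1, 0.3]
opening: 0.0002
[ 0.608858   -0.09797487  0.07771022] [1.79896727e+02 4.55206887e-02 1.04602142e+02]
grille xy of tip 0.0004612524659550898 -0.12461506641835716
top [354.72046659 205.05783128]
side [384.36491248 240.53289225]
```

View pics/side1.png

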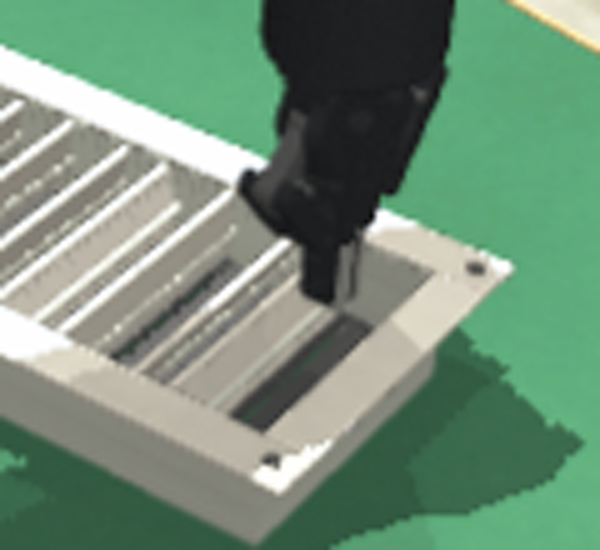

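View pics/top1.png

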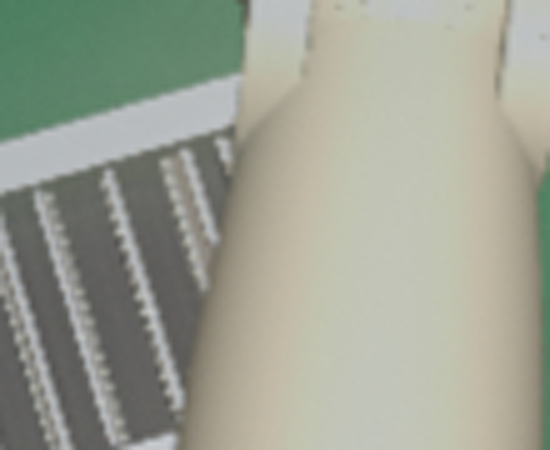

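Side view: the shut fingertips are over the gap between the plain end and blade 1. The top view is blocked by the arm. Next I descend into the gap.

```bash
python3 -m jog '{"turn":[[0,0,0],[0,0,0],[0,0,0],[0,0,0],[0,0,0],[0,0,0],[0,0,0],[0,0,0],[0,0,0],[0,0,0]],"delta_pos":[[0,0,-0.1],[0,0,-0.1],[0,0,-0.1],[0,0,-0.1],[0,0,-0.1],[0,0,0],[0,0,0],[0,0,0],[0,0,0],[0,0,0]],"hand":[-1,-1,-1,-1,-1,-1,-1,-1,-1,-1]}'
python3 - <<'E'
from workcell import bot,camera
import cv2,numpy as np
for i in range(4):
    o=bot.get_obs();print(o["ee_pos"],o["wrist_force"],o["opening"]);c=camera("side")
f=c["frame"][180:290,320:440,::-1];cv2.imwrite("pics/side2.png",cv2.resize(f,None,fx=5,fy=5,interpolation=cv2.INTER_CUBIC))
E
```

```text
time: 4.2
ee_pos: [0.6083, -0.0979, 0.0515]
tcp_rot: [180.0, 0.0, 104.6]
wrist_force: [0.2, 0.2, -0.2]
opening: 0.0003
[ 0.60827755 -0.09789821  0.0515364 ] [ 0.16863629  0.21130115 -0.20216297] 0.00029319488688303596
[ 0.60825847 -0.09788963  0.05146643] [ 0.51820736 -0.14718693 -0.31914636] 0.00017531402148767523
[ 0.60826747 -0.09787456  0.05144702] [-0.24506863  0.27153434 -0.91766216] 0.0001839657335708508
[ 0.60819668 -0.09788576  0.0513843 ] [-0.36045824  0.20160924  0.80368774] -0.00012982488006597272
```

View pics/side2.png

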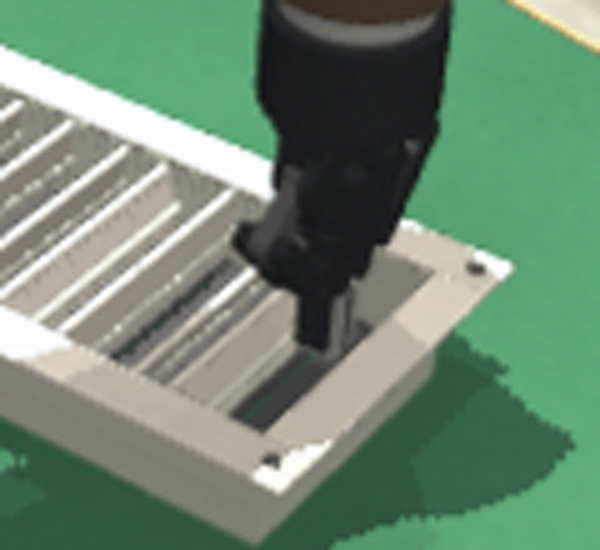

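The tip is down in the gap at z ≈ 0.051 with no contact. Next I sweep slowly along the row.

```bash
python3 -m jog '{"turn":[[0,0,0],[0,0,0],[0,0,0],[0,0,0],[0,0,0],[0,0,0],[0,0,0],[0,0,0],[0,0,0],[0,0,0]],"delta_pos":[[-0.03,0.116,0],[-0.05,0.194,0],[-0.05,0.194,0],[-0.05,0.194,0],[-0.05,0.194,0],[-0.05,0.194,0],[-0.05,0.194,0],[-0.05,0.194,0],[-0.05,0.194,0],[-0.05,0.194,0]],"hand":[-1,-1,-1,-1,-1,-1,-1,-1,-1,-1]}'
cat > s.py <<'E'
import sys
from workcell import bot,camera
import cv2,numpy as np
o=bot.get_obs();t=o["ee_pos"];g=np.array([.577,.0225]);a=np.radians(14.6)
print(t,(t[:2]-g)@[np.cos(a),np.sin(a)],(t[:2]-g)@[-np.sin(a),np.cos(a)],o["wrist_force"])
for n,b in(("top",(220,400,160,290)),("side",(250,430,175,295))):
    c=camera(n);np.savez(n+sys.argv[1]+".npz",**c)
    f=c["frame"][b[2]:b[3],b[0]:b[1],::-1];cv2.imwrite(f"pics/{n}{sys.argv[1]}.png",cv2.resize(f,None,fx=4.4,fy=4.4,interpolation=cv2.INTER_CUBIC))
E
python3 s.py 3
```

```text
time: 5.4
ee_pos: [0.5839, -0.004, 0.0512]
tcp_rot: [-180.0, 0.0, 104.6]
wrist_force: [0.7, -1.8, 0.6]
opening: -0.0003
[ 0.58389777 -0.00399031  0.05121988] -2.355856352277364e-06 -0.027373632804904593 [ 0.70333596 -1.83849419  0.64051282]
```

View pics/side3.png

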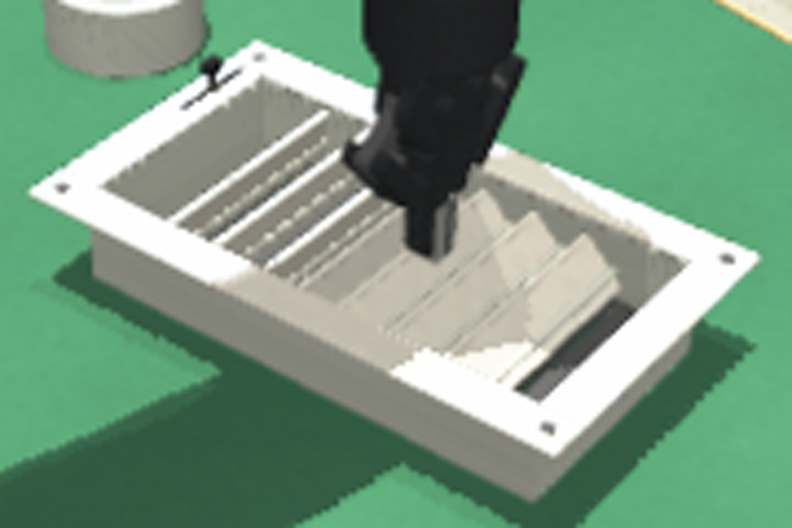

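Blades 1–3 are lying over, the grille hasn't moved and the force is about 2 N. I'll continue.

```bash
python3 -m jog '{"turn":[[0,0,0],[0,0,0],[0,0,0],[0,0,0],[0,0,0],[0,0,0],[0,0,0],[0,0,0],[0,0,0],[0,0,0]],"delta_pos":[[-0.05,0.194,0],[-0.05,0.194,0],[-0.05,0.194,0],[-0.05,0.194,0],[-0.05,0.194,0],[-0.05,0.194,0],[-0.05,0.194,0],[-0.05,0.194,0],[-0.05,0.194,0],[-0.05,0.194,0]],"hand":[-1,-1,-1,-1,-1,-1,-1,-1,-1,-1]}'
python3 s.py 4
```

```text
time: 6.5
ee_pos: [0.5589, 0.093, 0.0513]
tcp_rot: [-180.0, -0.0, 104.6]
wrist_force: [0.2, -0.1, 0.7]
opening: 0.0001
[0.55892569 0.09301606 0.05125513] 0.0002842604460876578 0.07279501455453895 [ 0.23522949 -0.11607751  0.74299594]
```

View pics/side4.png

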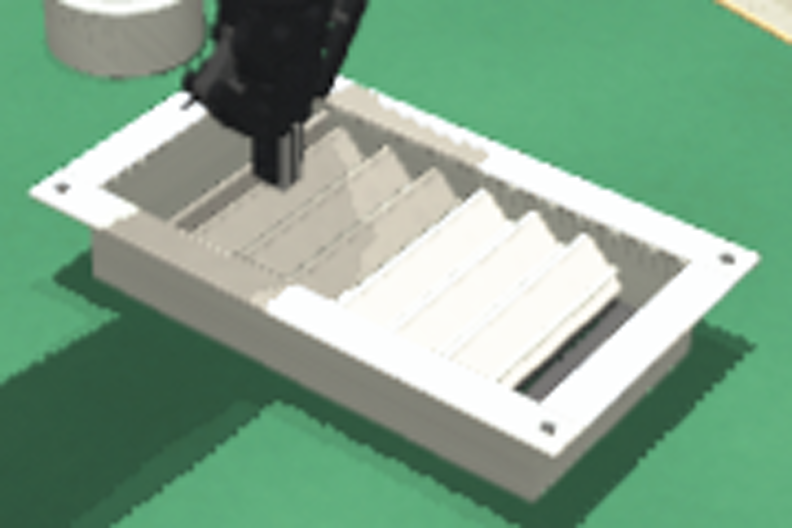

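Blades 1–6 are down. I'll advance another 44 mm to get past blade 7, stopping well short of the lever and the end wall.

```bash
python3 -m jog '{"turn":[[0,0,0],[0,0,0],[0,0,0],[0,0,0],[0,0,0],[0,0,0],[0,0,0],[0,0,0],[0,0,0],[0,0,0]],"delta_pos":[[-0.05,0.194,0],[-0.05,0.194,0],[-0.05,0.194,0],[-0.05,0.194,0],[-0.02,0.077,0],[0,0,0],[0,0,0],[0,0,0],[0,0,0],[0,0,0]],"hand":[-1,-1,-1,-1,-1,-1,-1,-1,-1,-1]}'
python3 s.py 5
```

```text
time: 7.6
ee_pos: [0.5483, 0.1346, 0.0513]
tcp_rot: [180.0, 0.0, 104.6]
wrist_force: [-0.2, 0.1, 0.6]
opening: 0.0001
[0.54825295 0.13460387 0.05130269] 0.00043916775619123514 0.11573019702751668 [-0.2149993   0.10386224  0.62724881]
```

View pics/side5.png

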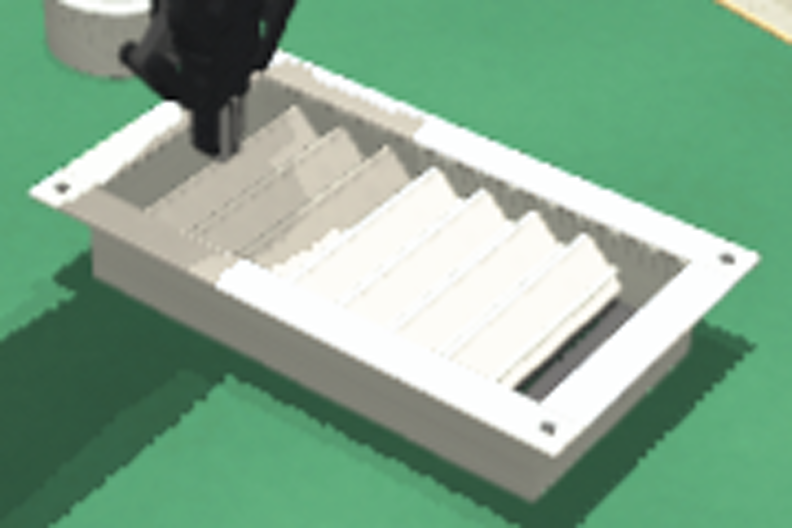

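View pics/top5.png

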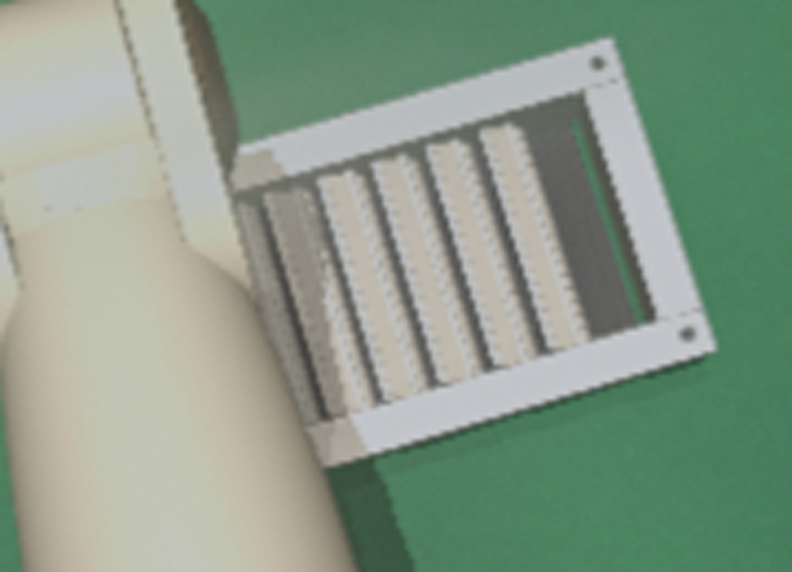

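All seven blades are over and the grille is still in place. I'll lift straight up 180 mm, then back off so the top camera has a clear view.

```bash
python3 -m jog '{"turn":[[0,0,0],[0,0,0],[0,0,0],[0,0,0],[0,0,0],[0,0,0],[0,0,0],[0,0,0],[0,0,0],[0,0,0]],"delta_pos":[[0,0,0.1],[0,0,0.2],[0,0,0.4],[0,0,0.5],[0,0,0.5],[0,0,0.5],[0,0,0.5],[0,0,0.5],[0,0,0.4],[0,0,0]],"hand":[-1,-1,-1,-1,-1,-1,-1,-1,-1,-1]}'
python3 -m jog '{"turn":[[0,0,0],[0,0,0],[0,0,0],[0,0,0],[0,0,0],[0,0,0],[0,0,0],[0,0,0],[0,0,0],[0,0,0]],"delta_pos":[[-0.6,0.5,0],[-0.6,0.5,0],[-0.6,0.5,0],[-0.6,0.5,0],[-0.6,0.5,0],[-0.6,0.5,0],[-0.5,0.6,0],[-0.5,0.6,0],[-0.3,0.6,0],[0,0,0]],"hand":[-1,-1,-1,-1,-1,-1,-1,-1,-1,-1]}'
python3 s.py 6
python3 - <<'E'
import numpy as np;from h import *
for n,b in(("top",(215,400,150,295)),("side",(245,435,175,300))):
    r0=flange(np.load(n+"0.npz"),b);c=np.load(n+"6.npz");r=flange(c,b);print(n,r0[0],r[0])
    # blade profile: points within the opening near middle -> grille y vs z
    P,u,v=cloud(c);a=np.radians(14.6);d=P[:,:2]-np.array(r[0][0])/1000
    gx=d@[np.cos(a),np.sin(a)];gy=d@[-np.sin(a),np.cos(a)]
    for k in range(7):
        y0=-.096+.032*k;m=(abs(gx)<.05)&(gy>y0-.012)&(gy<y0+.026)&(P[:,2]>.02)
        q=P[m][:,2];yy=gy[m]-y0
        s=(yy>-.002)&(yy<.013)&(q>.03)
        print(k+1,"top z",np.percentile(q,97).round(4),"lean from face slope",np.degrees(np.arctan2(1,np.polyfit(yy[s],q[s],1)[0])).round(1),s.sum())
E
```

```text
time: 8.7
ee_pos: [0.549, 0.1351, 0.2353]
tcp_rot: [179.7, 0.0, 104.6]
wrist_force: [-0.9, -0.4, -0.2]
opening: -0.0001
time: 9.7
ee_pos: [0.3012, 0.3772, 0.2308]
tcp_rot: [-180.0, -0.0, 104.8]
wrist_force: [-0.1, -1.0, -0.6]
opening: -0.0
[0.30123565 0.37723339 0.23082278] -0.17744227767468018 0.4127904962972015 [-0.07868537 -0.96718334 -0.55172647]
top ((575.1134033203125, 22.143829345703125), (189.90077209472656, 328.5921630859375), 14.604013442993164) ((575.1134033203125, 22.143829345703125), (189.90077209472656, 328.5921630859375), 14.604013442993164)
1 top z 0.0525 lean from face slope 47.9 201
2 top z 0.053 lean from face slope 48.5 209
3 top z 0.0524 lean from face slope 48.0 222
4 top z 0.0518 lean from face slope 47.7 222
5 top z 0.0521 lean from face slope 48.2 230
6 top z 0.0517 lean from face slope 51.0 240
7 top z 0.0531 lean from face slope 48.4 242
side ((578.8082885742188, 23.28338623046875), (192.38697814941406, 332.3507385253906), 14.631278991699219) ((578.2212524414062, 23.092697143554688), (193.5287322998047, 332.5097351074219), 14.56093692779541)
1 top z 0.0534 lean from face slope 45.2 309
2 top z 0.0537 lean from face slope 46.7 280
3 top z 0.0535 lean from face slope 47.5 281
4 top z 0.0537 lean from face slope 46.0 284
5 top z 0.054 lean from face slope 47.5 269
6 top z 0.0539 lean from face slope 46.9 256
7 top z 0.0534 lean from face slope 47.3 241
```

View pics/side6.png

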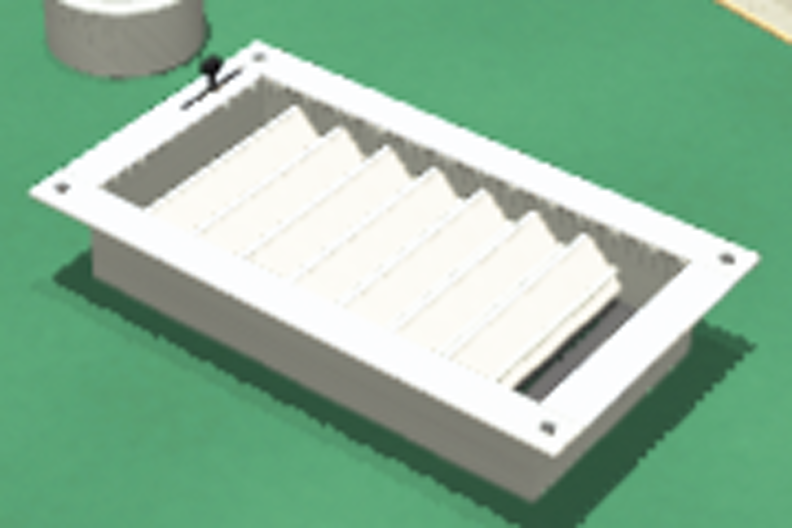

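View pics/top6.png

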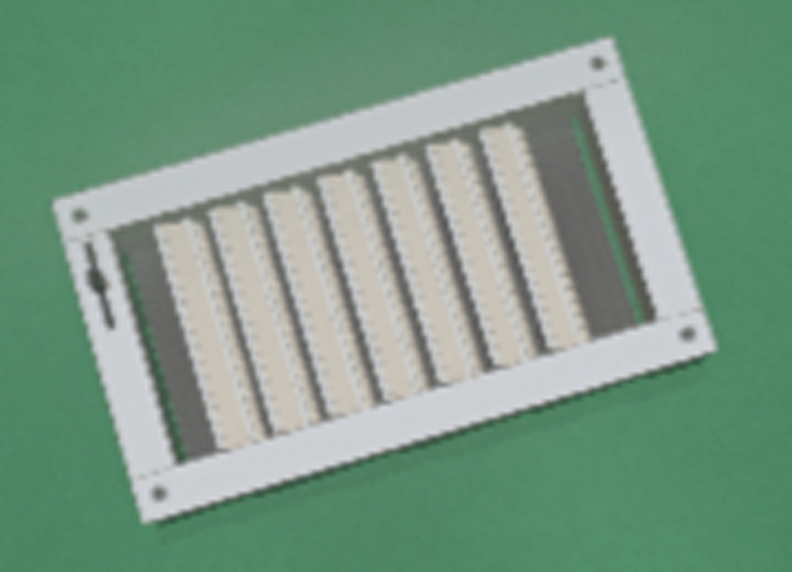

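Both views show seven parallel blades leaning towards the lever end. The lever is unchanged at crop (97,280), and neither the grille nor its surroundings have moved.

```bash
python3 -c "
from workcell import ticket
print(ticket.job_done())"
```

```text
the job is handed in; nothing more can be done
None
```

I lowered the shut fingertips into the gap at the plain end, about 9 mm below the flange face. I then drew them once along the row to just past blade 7, lifted straight up and backed clear. The job was handed in at about 9.8 s.

- **Blades:** the last pictures show all seven leaning towards the lever end. The blade-face slopes came out at 45–48° from the side view and 48–51° from the top view. The two views differ by a few degrees, but both are well within the 15° allowed.
- **Force:** in the readings between moves, the wrist force never went above about 2 N.
- **Grille:** the top view measures it in exactly the same place as before. The side view gives a difference of 0.6 mm, which is within measurement noise.
- **Lever and surroundings:** the lever looks unmoved in both views. The roll of tape looks unmoved in the final side view. The bottle, screwdriver and tee were outside the final cropped pictures, so I didn't check them, but the arm only passed well above or away from them.

No check failed.

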